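Screw the lid onto the glaze jar without crossing its thread

ROBOT

A 6-joint arm with a two-finger parallel gripper is mounted at the origin on the work surface. World frame = base frame: x ahead of the robot, y to its left, z up, the work surface at z = 0. Lengths are in m, angles in degrees, forces in N, time in s.
With the tool pointing down it reaches from about 0.3 to 0.75 m from the base axis. Payload 8.5 kg.
Tool frame: the origin (TCP) lies on the centre line of the jaws, within the pads' length; the fingertips stand 19 mm ahead of it and the grasp point (between the pads) is the TCP; z points along the fingers, x is the direction in which the jaws open and shut, and the axes are right-handed (so a half turn about z gives the same grasp; the last joint's range is limited). The gripper opens to 85 mm and grips with 20 to 120 N. Pads are 22 mm wide; open, the fingers measure 114 mm over their backs; the gripper's body (76 mm by 85 mm) begins 54 mm behind the grasp point. The pads swing forward as they close: fully open they stand 13 mm farther back than shut.
Start: joints at [-82.638, 21.807, 74.336, -0, 83.858, -12.336], TCP at [0.185, -0.518, 0.25] pointing down, gripper open.
Joint ranges: [-178.18, 178.18], [-50.72, 133.34], [12.68, 142.11], [-81.47, 261.47], [9.98, 163.14], [-165.26, 165.26]. Speed limits (degrees/s): [136.94, 136.94, 180, 180, 180, 180].

INTERFACE

Orientations are given as a 3x3 rotation matrix whose columns are the frame's x, y, z axes.
In Python, from rig import env, cams, order gives the robot as it stands.
- The arm moves only by the tool step_arm, never from a script. Its argument "steps" is a list of rows, each an object with "xyz": the shift along the tool's x, y, z normalised to -1 to 1, where 1 is 0.04 m, a list of three; "turn": the turn, a rotation vector about the tool's x, y, z normalised to -1 to 1, where 1 is 0.08 rad, a list of three; "gripper": the gripper command: -1 is shut, 1 is fully open, values between are in proportion. A call has 1 to 20 rows; each row shifts and turns the commanded pose from where the row before left it, along the tool's axes as they then stand; what a row does not reach is not made up. A row lasts 1/12 s, in which the tool goes at most 41.7 mm and 7.16 degrees, less where a joint would pass 70% of its speed; a pose out of reach is approached as far as the arm can. A call with a number of a shift or a turn outside -1 to 1 is refused whole. A call with a gripper value outside its range is refused whole. The fingers move at their own pace and stop on an object; "squeeze" is the grip in N (left out, the last holds). Time passes only in rows, so rows that do not move let the fingers close. It gives the time, the measured TCP pose, the force and the opening at its end, in the units of the state.
- env.observe(): the state, without advancing time (a new reading comes with each control period).
- cams.get_image(name): name is "scene" or "top" or "wrist"; returns (picture, depth): 400x640x3 uint8, red, green, blue; 400x640 float32, m along the optical axis (not along the pixel's ray), 0 where there is no reading.
- cams.camera_info(name): a dict with "fx", "fy", "cx", "cy" (pixels), "extrinsics" (4x4, takes a point from camera to world coordinates). Camera axes: x right, y down, z forward; pixel columns grow to the right and rows downward; lengths in m; the calibration is good to about 2 mm. A picture is of the moment at which its call begins: read the wrist's pose just before it. camera_info takes no time and is no camera call; for the wrist camera it gives the pose at the moment of the call.
- order.close_job(): hands the job in, once; it reports no verdict.
The state is a dict: "time_s": time; "q": joint angles; "qvel": joint speeds; "joint_efforts": joint torques, N m; "position": TCP position; "tool_rot": TCP orientation; "ft_force": force on the tool from outside, world axes, zero at the start; "wrist_torque": the same for the moment, N m; "grip_width": finger opening in m.
Only numpy, scipy, OpenCV 4.12 (cv2) and the standard library are available. Lean on these libraries where they do the work, as an engineer would, in place of code of your own. Each camera call takes 0.05 s, during which the arm holds its last target. There are 200 camera calls.

TASK

Put the loose grey lid on the white glaze jar standing in the wooden cradle and screw it fully home, clockwise. Start it gently: if it binds while it still rides high, the threads are crossed, so stop at once, back it off anticlockwise until it drops into the thread, then start again. Never force it, leave the lid released, and leave the cups and test tiles where they stand.

Things in the scene. Friction and masses are not known exactly. Their poses are not given: they have to be found in the camera images.
- lid_grip (a point): Loose grey plastic screw lid (0.14 to 0.28 kg), upright on the table: a 72 mm cap, skirt 24 mm deep, disc 4 mm, and on the disc an upright grip bar 14 mm thick, 46 long, 30 high, pinched from above across its thickness. Point: the bar's centre, on the lid's axis, 15 mm above the disc, 43 mm above the skirt's lower edge. z up, x along the bar's length, y across its thickness.
- lid: The same lid; origin on its axis at the skirt's lower edge, axes as above. Inside the skirt (66 mm inner diameter), three round pins 4 mm thick, 120 degrees apart, point inward 6 mm above the lower edge. They run in the jar's thread. The lid turns easily (below 0.2 N m) except at the thread's stops.
- jar: White jar, 88 mm wide, held in a 120 mm square wooden cradle screwed to the table: it cannot turn. Origin on its axis at the table. The neck thread is coarse, three equal starts 120 degrees apart, lid may be set on at any turn. Where the starts lie differs from jar to jar and is NOT shown by this frame's x, y: feel for it.
- jar_neck (a point): Point on the neck's axis at the thread's top, 100 mm above the table, z up. A tapered nose rises 4 mm above it (45 mm wide at the top) and guides the lid. Height of lid_grip above this point: 39 mm riding on top of the thread, 36 in a false start, 30.5 dropped into a true start, 26 fully home. The lid sinks by its own weight if the fingers turn it loosely, 1 to 2 mm clear of the bar.
- jar_thread (a point): Same axis, 10 mm below the thread's top. False start: clockwise is blocked at once (crossed); eased anticlockwise 0.4 rad while raised 4 mm it climbs back to the top, and about 1.3 rad from the block it drops into a true start, whose wall stops further anticlockwise turning. From that wall 1.1 rad clockwise leads home, to a firm stop. From anywhere on top, 2.1 rad anticlockwise reaches a true start.
- tile_a: White ceramic test tile, a bent slab like a small ramp 70 x 38 mm, 30 mm high, loose; origin under its centre. Bystander.
- tile_b: Same kind of tile. Bystander.
- tile_c: Same kind of tile. Bystander.
- cup_a: Clear plastic cup, 72 mm wide at the rim, 90 mm high, empty, loose; origin under its centre. Bystander.
- cup_b: Same kind of cup. Bystander.
- cup_c: Same kind of cup. Bystander.
Mind the look-alikes: they are no part of the job. What is shaped like the lid but yellow is not meant.

How it is judged:
By the outcome, as a careful person would: the job done as asked, in the order asked, and still so for the second after the job is handed in, with the robot touching nothing.
It also fails if it takes over 72 s, if anything falls off the work surface, if the arm or the gripper's body presses on something with over 40 N, if the wrist force passes 120 N, or if a joint passes its speed limit or range.

## Working session

There is one attempt and no reset: what is moved stays moved. The work goes in short steps, Python scripts to look and compute and a tool call to move; the robot and the scene stay as the last step left them, time stands still between calls to the robot, and variables do not carry over. Pictures are saved under pics/ and viewed, about 8 in all and at most 12, crops included, and the job is handed in when it is done.

Besides the shell and the picture viewer there is one more tool, called as name([rows], argument=value, ...), one row to a line, values as JSON. step_arm: Moves the arm, as the interface text tells. Scaled input: -1 to 1 covers 0.04 m each way for a shift and 0.08 rad each way for a turn. Its arguments: {"type":"object","properties":{"steps":{"type":"array"},"squeeze":{"type":"number"}},"required":["steps"]}

```bash
mkdir -p pics; ls; cat > h.py <<'E'
import numpy as np, cv2
from rig import env, cams, order
def grab(n,f):
    K=cams.camera_info(n); im,d=cams.get_image(n)
    cv2.imwrite(f'pics/{f}.png',im[:,:,::-1]); np.savez(f'pics/{f}.npz',im=im,d=d,E=K['extrinsics'],k=[K['fx'],K['fy'],K['cx'],K['cy']]); return im,d,K
def pts(f):
    z=np.load(f'pics/{f}.npz'); d=z['d']; fx,fy,cx,cy=z['k']; v,u=np.mgrid[:400,:640]
    P=np.stack([(u-cx)/fx*d,(v-cy)/fy*d,d],-1)@z['E'][:3,:3].T+z['E'][:3,3]; P[d==0]=np.nan
    return z['im'],P
E
python3 - <<'E'
from h import *
grab('top','t0');grab('scene','s0')
print(env.observe())
a=cv2.imread('pics/t0.png');b=cv2.imread('pics/s0.png')
for n in('top','scene'):print(cams.camera_info(n)['extrinsics'].round(3))
E
```

```text
pics
{'time_s': 0.1, 'q': array([-8.26386303e+01,  2.18375694e+01,  7.43794323e+01, -3.00973387e-04,
        8.38591295e+01, -1.23353595e+01]), 'qvel': array([-0.01609368, -0.09192103, -0.11395461, -0.02549029,  0.03628586,
        0.08127306]), 'joint_efforts': array([ 3.17054350e-03, -4.49220371e+01, -2.31657261e+01, -1.64987205e-04,
        3.64528489e-03, -1.38667130e-05]), 'position': array([ 0.18534144, -0.51757302,  0.24977515]), 'tool_rot': array([[ 3.37041931e-01, -9.41489621e-01, -1.75427140e-04],
       [-9.41488741e-01, -3.37041862e-01,  1.31711858e-03],
       [-1.29917977e-03, -2.78761515e-04, -9.99999117e-01]]), 'ft_force': array([-0.73955206,  0.50306729, -0.23718888]), 'wrist_torque': array([-0.01556121,  0.02736234, -0.05101886]), 'grip_width': 0.08548855544112396}
[[-0.02  -0.992  0.127  0.424]
 [-1.     0.021  0.006 -0.011]
 [-0.008 -0.127 -0.992  1.3  ]
 [ 0.     0.     0.     1.   ]]
[[ 0.582  0.68  -0.446  1.132]
 [ 0.813 -0.481  0.327 -0.429]
 [ 0.008 -0.553 -0.833  1.159]
 [ 0.     0.     0.     1.   ]]
```

View pics/t0.png

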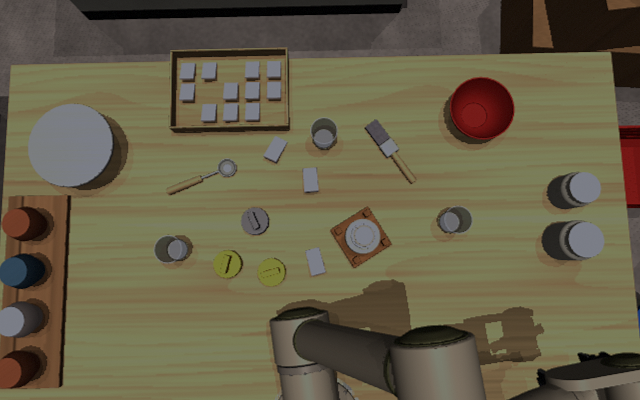

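View pics/s0.png

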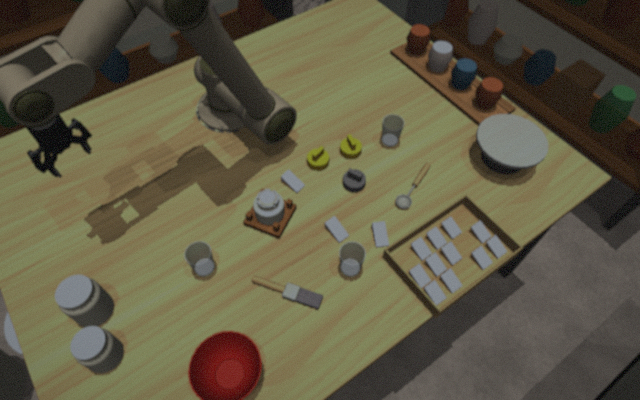

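The top view shows these lid candidates: the grey lid at (255,221), and yellow look-alikes at (228,264) and (272,271). The jar lids at (578,189) and (582,240) are white and belong to other jars. I choose the grey one. The glaze jar in its cradle is at (362,237). Next I measure both and check the choice in a crop.

```bash
python3 - <<'E'
from h import *
im,P=pts('t0')
def rep(n,m):
    q=P[m]; print(n,len(q),np.nanmedian(q,0).round(4), np.nanmin(q,0).round(3),np.nanmax(q,0).round(3))
v,u=np.mgrid[:400,:640]
near=np.hypot(u-255,v-221)<24
for lo,hi in((.018,.035),(.04,.075)):
    m=near&(P[...,2]>lo)&(P[...,2]<hi); rep(f'lid {lo}',m)
    c=np.argwhere(m)[:,::-1].astype(np.float32); print(cv2.minAreaRect(c),cv2.minEnclosingCircle(c))
    q=P[m][:,:2].astype(np.float32); (a,w,an)=cv2.minAreaRect(q*1000); print('world',a,w,an, q.mean(0))
near=np.hypot(u-362,v-237)<30
for lo,hi in((.07,.09),(.09,.099),(.099,.103),(.1025,.115)):
    m=near&(P[...,2]>lo)&(P[...,2]<hi); rep(f'jar {lo}',m)
    q=P[m][:,:2].astype(np.float32); 
    if len(q)>4:print('circ',cv2.minEnclosingCircle(q*1000))
np.set_printoptions(linewidth=250)
print((P[205:240:2,240:272:2,2]*1000).round(0))
z=im[180:300,195:415][:,:,::-1]; cv2.imwrite('pics/c0.png',cv2.resize(z,None,fx=3.6,fy=3.6,interpolation=cv2.INTER_CUBIC))
E
```

```text
lid 0.018 479 [0.5189 0.1506 0.0281] [0.484 0.117 0.019] [0.556 0.189 0.034]
((254.5, 220.5), (27.0, 27.0), 0.0) ((254.21302795410156, 220.57505798339844), 14.025492668151855)
world (520.0653686523438, 153.36074829101562) (72.04998779296875, 71.3996353149414) 88.2354736328125 [0.51945335 0.15267962]
lid 0.04 107 [0.5191 0.1526 0.0582] [0.498 0.139 0.045] [0.543 0.168 0.064]
((252.60000610351562, 219.7000274658203), (17.8885440826416, 5.81377649307251), 63.43495178222656) ((253.0, 219.5), 9.013978004455566)
world (520.3391723632812, 153.8553009033203) (46.12312698364258, 14.323942184448242) 23.159156799316406 [0.51980674 0.15321879]
jar 0.07 428 [ 0.4693 -0.1202  0.0759] [ 0.431 -0.17   0.07 ] [ 0.515 -0.083  0.089]
circ ((472.62750244140625, -126.81127166748047), 43.749637603759766)
jar 0.09 66 [ 0.4655 -0.1209  0.097 ] [ 0.443 -0.157  0.09 ] [ 0.503 -0.097  0.099]
circ ((472.5164489746094, -127.28251647949219), 31.53127098083496)
jar 0.099 189 [ 0.473  -0.1291  0.1011] [ 0.443 -0.157  0.099] [ 0.502 -0.097  0.103]
circ ((472.3138732910156, -126.3973159790039), 31.299837112426758)
ja
[... 660 characters left out ...]
 31. 24. 25. 30. 26. 16.  2.]
 [nan 26. 31. 29. 31. 28. 54. 64. 59. 30. 30. 29. 28. 27. 17.  1.]
 [ 3. 31. 24. 31. 27. 33. 54. 61. 60. 30. 22. 24. 29. 29.  5.  2.]
 [ 0. 30. 27. 25. 27. 31. 57. 56. 55. 51. 26. 31. 28. 28.  3. -1.]
 [-2.  1. 26. 30. 28. 25. 34. 60. 61. 49. 26. 26. 35. 17.  2. -2.]
 [-1. -0. 28. 26. 28. 29. 27. 32. 30. 31. 26. 29. 28.  3. -0. -1.]
 [ 0.  1.  3. 32. 30. 25. 30. 29. 23. 24. 29. 25.  5. -2. -1.  4.]
 [-1. -1.  6.  2.  3. 32. 27. 26. 25. 27.  8. -1.  3.  1.  3. -2.]
 [ 1.  2. -0.  3. -2. -0.  1.  1.  2. -6. -0.  1.  3. -0.  2.  1.]
 [ 3.  2. -0. -0. -1.  2. -1.  5. -1.  2. -0.  4.  0.  0.  3. -3.]
 [ 0.  1.  0. -4.  0. -0.  0. -2.  2.  1. -2. -2. -2.  2.  4. -0.]]
```

View pics/c0.png

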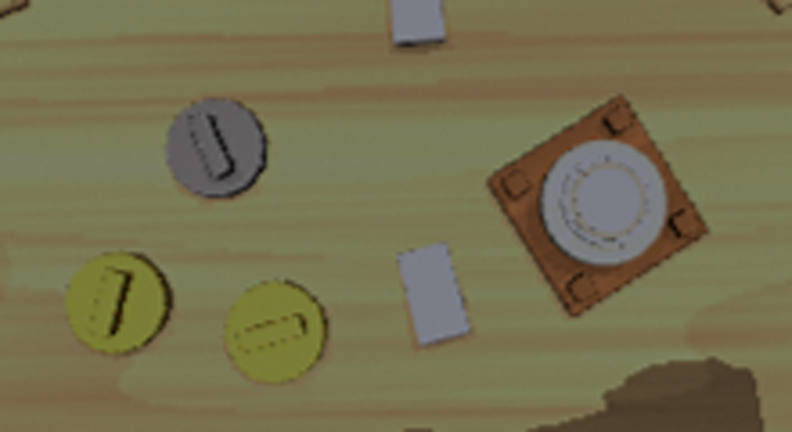

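The crop shows the grey lid at crop pixel (215,148) with its bar at yaw 23°. It matches the description (72 × 72 mm, bar 46 × 14 mm) and lies at (0.520, 0.1535). The jar axis is at (0.4725, -0.127). I move above the lid next.

step_arm([
  {"xyz": [-0.65,-0.68,0],"turn": [0,0,0],"gripper": 1},
  {"xyz": [-0.65,-0.68,0],"turn": [0,0,0],"gripper": 1},
  {"xyz": [-0.65,-0.68,0],"turn": [0,0,0],"gripper": 1},
  {"xyz": [-0.65,-0.68,0],"turn": [0,0,0],"gripper": 1},
  {"xyz": [-0.65,-0.68,0],"turn": [0,0,0],"gripper": 1},
  {"xyz": [-0.65,-0.68,0],"turn": [0,0,0],"gripper": 1},
  {"xyz": [-0.65,-0.68,0],"turn": [0,0,0],"gripper": 1},
  {"xyz": [-0.65,-0.68,0],"turn": [0,0,0],"gripper": 1},
  {"xyz": [-0.65,-0.68,0],"turn": [0,0,0],"gripper": 1},
  {"xyz": [-0.65,-0.68,0],"turn": [0,0,0],"gripper": 1},
  {"xyz": [-0.65,-0.68,0],"turn": [0,0,0],"gripper": 1},
  {"xyz": [-0.65,-0.68,0],"turn": [0,0,0],"gripper": 1},
  {"xyz": [-0.65,-0.68,0],"turn": [0,0,0],"gripper": 1},
  {"xyz": [-0.65,-0.68,0],"turn": [0,0,0],"gripper": 1},
  {"xyz": [-0.65,-0.68,0],"turn": [0,0,0],"gripper": 1},
  {"xyz": [-0.65,-0.68,0],"turn": [0,0,0],"gripper": 1},
  {"xyz": [-0.65,-0.68,0],"turn": [0,0,0],"gripper": 1},
  {"xyz": [-0.65,-0.68,0],"turn": [0,0,0],"gripper": 1},
  {"xyz": [-0.65,-0.68,0],"turn": [0,0,-0.4],"gripper": 1},
  {"xyz": [0,0,0],"turn": [0,0,-0.35],"gripper": 1},
])

```text
time_s: 1.77
position: [0.5068, 0.1262, 0.2496]
tool_rot: [[0.399, -0.917, -0.0], [-0.917, -0.399, 0.001], [-0.001, -0.001, -1.0]]
ft_force: [-0.7, 0.2, -0.7]
grip_width: 0.0853
```

```bash
cat >> h.py <<'E'
def togo(x,y,z=None,yaw=None):
    o=env.observe(); R=o['tool_rot']; p=o['position']; d=np.array([x,y,p[2] if z is None else z])-p
    a=np.degrees(np.arctan2(R[1,0],R[0,0])); print('t',round(o['time_s'],2),'p',p.round(4),'yaw',a.round(2),'zt',R[:,2].round(4),'w',round(o['grip_width'],4),'F',o['ft_force'].round(1),'T',o['wrist_torque'].round(2),'q6',o['q'][5].round(1))
    print('norm shift',(R.T@d/.04).round(3), 'norm turnz', None if yaw is None else round(-np.radians(yaw-a)/.08,3))
E
python3 - <<'E'
from h import *
togo(.520,.1535,.15,-67)
grab('wrist','w0')
im,P=pts('w0')
g=np.hypot(P[...,0]-.52,P[...,1]-.1535)<.05
for lo,hi in((.02,.036),(.048,.068)):
    m=g&(P[...,2]>lo)&(P[...,2]<hi); q=P[m].astype(np.float32); print(len(q),np.median(q[:,2])); print(cv2.minAreaRect(q[:,:2]*1000))
E
```

```text
t 1.77 p [0.5068 0.1262 0.2496] yaw -66.51 zt [-1.0e-04  1.5e-03 -1.0e+00] w 0.0853 F [-0.7  0.2 -0.7] T [0.04 0.03 0.02] q6 67.4
norm shift [-0.491 -0.573  2.49 ] norm turnz 0.106
2548 0.02757983
((518.6224365234375, 154.088623046875), (71.31714630126953, 71.9045181274414), 24.33912467956543)
613 0.057537735
((518.5039672851562, 154.0833740234375), (45.96435546875, 13.951286315917969), 24.174848556518555)
```

View pics/w0.png

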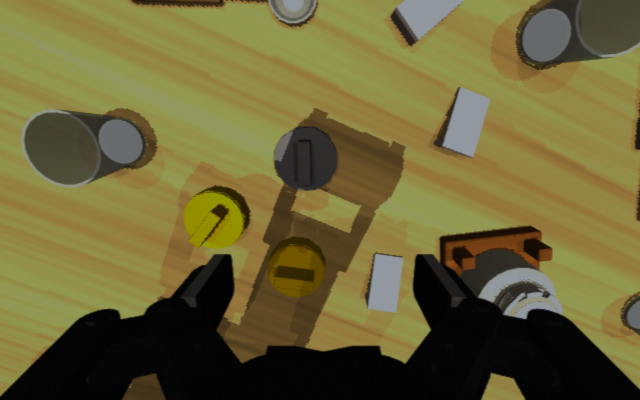

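The wrist view shows the grey lid at (305,158) with its bar centred at (303,160). A second measure gives (0.5185, 0.154) and bar yaw 24°, which agrees with the first.

step_arm([
  {"xyz": [-0.26,-0.28,0.5],"turn": [0,0,0],"gripper": 0.2},
  {"xyz": [-0.26,-0.28,0.7],"turn": [0,0,0],"gripper": -0.2},
  {"xyz": [0,0,0.8],"turn": [0,0,0],"gripper": -0.2},
  {"xyz": [0,0,0.8],"turn": [0,0,0],"gripper": -0.2},
  {"xyz": [0,0,0.7],"turn": [0,0,0],"gripper": -0.2},
  {"xyz": [0,0,0.5],"turn": [0,0,0],"gripper": -0.2},
  {"xyz": [0,0,0],"turn": [0,0,0],"gripper": -0.2},
  {"xyz": [0,0,0],"turn": [0,0,0],"gripper": -0.2},
])

```text
time_s: 2.48
position: [0.5176, 0.1488, 0.0902]
tool_rot: [[0.392, -0.92, -0.002], [-0.92, -0.392, -0.0], [-0.001, 0.002, -1.0]]
ft_force: [-0.6, 0.1, 0.7]
grip_width: 0.034
```

```bash
python3 - <<'E'
from h import *
togo(.519,.154,.051,-66)
E
```

```text
t 2.48 p [0.5176 0.1488 0.0902] yaw -66.93 zt [-1.8e-03 -2.0e-04 -1.0e+00] w 0.034 F [-0.6  0.1  0.7] T [0.03 0.02 0.02] q6 70.4
norm shift [-0.104 -0.085  0.98 ] norm turnz -0.203
```

step_arm([
  {"xyz": [-0.1,-0.08,0.4],"turn": [0,0,-0.2],"gripper": -0.2},
  {"xyz": [0,0,0.3],"turn": [0,0,0],"gripper": -0.2},
  {"xyz": [0,0,0.2],"turn": [0,0,0],"gripper": -0.2},
  {"xyz": [0,0,0.08],"turn": [0,0,0],"gripper": -0.2},
  {"xyz": [0,0,0],"turn": [0,0,0],"gripper": -0.5},
  {"xyz": [0,0,0],"turn": [0,0,0],"gripper": -1},
  {"xyz": [0,0,0],"turn": [0,0,0],"gripper": -1},
  {"xyz": [0,0,0],"turn": [0,0,0],"gripper": -1},
  {"xyz": [0,0,0],"turn": [0,0,0],"gripper": -1},
], squeeze=30)

```text
time_s: 3.23
position: [0.5197, 0.1543, 0.0521]
tool_rot: [[0.408, -0.913, 0.002], [-0.913, -0.408, -0.0], [0.001, -0.002, -1.0]]
ft_force: [-0.7, -1.1, 6.7]
grip_width: 0.0133
```

```bash
python3 - <<'E'
from h import *
togo(.519,.154,.2,-66)
E
```

```text
t 3.23 p [0.5197 0.1543 0.0521] yaw -65.95 zt [ 0.0017 -0.     -1.    ] w 0.0133 F [-0.7 -1.1  6.7] T [-0.18  0.19  0.04] q6 70.0
norm shift [ 3.000e-03  1.300e-02 -3.699e+00] norm turnz 0.011
```

step_arm([
  {"xyz": [0,0,-0.2],"turn": [0,0,0],"gripper": -1},
  {"xyz": [0,0,-0.6],"turn": [0,0,0],"gripper": -1},
  {"xyz": [0,0,-0.8],"turn": [0,0,0],"gripper": -1},
  {"xyz": [0,0,-0.9],"turn": [0,0,0],"gripper": -1},
  {"xyz": [0,0,-0.9],"turn": [0,0,0],"gripper": -1},
  {"xyz": [0.3,0.2,-0.5],"turn": [0,0,0],"gripper": -1},
  {"xyz": [0.6,0.4,0],"turn": [0,0,0],"gripper": -1},
  {"xyz": [0.6,0.4,0],"turn": [0,0,0],"gripper": -1},
  {"xyz": [0.6,0.4,0],"turn": [0,0,0],"gripper": -1},
  {"xyz": [0.6,0.4,0],"turn": [0,0,0],"gripper": -1},
  {"xyz": [0.6,0.4,0],"turn": [0,0,0],"gripper": -1},
  {"xyz": [0.6,0.4,0],"turn": [0,0,0],"gripper": -1},
  {"xyz": [0.6,0.4,0],"turn": [0,0,0],"gripper": -1},
  {"xyz": [0.6,0.4,0],"turn": [0,0,0],"gripper": -1},
  {"xyz": [0.6,0.4,0],"turn": [0,0,0],"gripper": -1},
  {"xyz": [0.2,0.1,0],"turn": [0,0,0],"gripper": -1},
  {"xyz": [0,0,0],"turn": [0,0,0],"gripper": -1},
  {"xyz": [0,0,0],"turn": [0,0,0],"gripper": -1},
  {"xyz": [0,0,0],"turn": [0,0,0],"gripper": -1},
])

```text
time_s: 4.82
position: [0.4729, -0.1237, 0.2071]
tool_rot: [[0.408, -0.913, -0.0], [-0.913, -0.408, 0.001], [-0.001, 0.0, -1.0]]
ft_force: [-0.7, 0.4, -2.2]
grip_width: 0.0138
```

```bash
python3 - <<'E'
from h import *
togo(.4725,-.127,.17,-66)
o=env.observe()
grab('wrist','w1'); im,P=pts('w1')
p=o['position'];R=o['tool_rot']
Q=(P-p)@R  # tool coords
z=Q[...,2]
for lo,hi in ((-.006,.010),(.017,.030),(.03,.06)):
    m=(np.hypot(Q[...,0],Q[...,1])<.05)&(z>lo)&(z<hi); q=Q[m]*1000
    print(lo,len(q), q.min(0).round(1),q.max(0).round(1),np.median(q,0).round(1)); 
    if len(q)>5: print(cv2.minEnclosingCircle(q[:,:2].astype(np.float32)))
# jar from wrist
h=P[...,2]; m=(np.hypot(P[...,0]-.4725,P[...,1]+.127)<.06)
for lo,hi in((.066,.09),(.095,.112)):
    q=P[m&(h>lo)&(h<hi)]*1000; print('jar',lo,len(q)); 
    if len(q)>5: print(cv2.minEnclosingCircle(q[:,:2].astype(np.float32)))
E
```

```text
t 4.82 p [ 0.4729 -0.1237  0.2071] yaw -65.9 zt [-3.e-04  6.e-04 -1.e+00] w 0.0138 F [-0.7  0.4 -2.2] T [ 0.04 -0.02 -0.02] q6 37.3
norm shift [0.072 0.043 0.929] norm turnz 0.021
-0.006 3602 [-20.7 -22.3  -6. ] [20.3 24.1 10. ] [-0.5 -6.6 -5. ]
((-0.9585948586463928, 0.8897387981414795), 23.61675262451172)
0.017 6773 [-36.  -34.9  17. ] [35.6 18.4 30. ] [ -0.5 -15.3  24.5]
((-0.06094040721654892, 1.1872000694274902), 37.21091079711914)
0.03 750 [-26.8 -35.   30. ] [ 26.4 -24.3  53.2] [ -0.2 -33.2  40.1]
((-0.1859598159790039, -24.347566604614258), 26.622825622558594)
jar 0.066 1999
((472.1138916015625, -126.52948760986328), 43.40409851074219)
jar 0.095 254
((489.3511657714844, -120.27243041992188), 24.64959144592285)
```

View pics/w1.png

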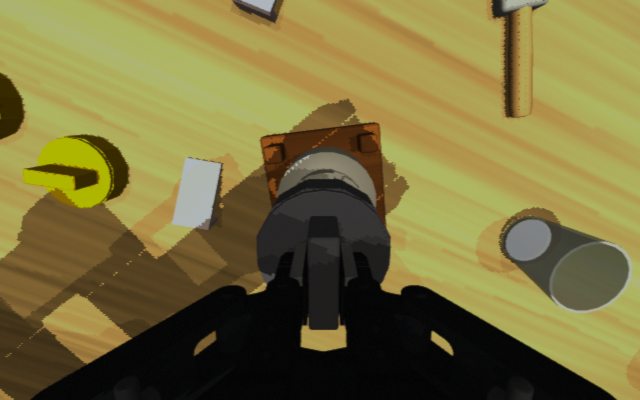

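The wrist view shows the lid held level, with its bar between the fingers at (323,270), above the jar at (325,175). The lid centre is within 1 mm of the TCP. I lower it slowly.

step_arm([
  {"xyz": [0.06,0.02,0.3],"turn": [0,0,0],"gripper": -1},
  {"xyz": [0,0,0.4],"turn": [0,0,0],"gripper": -1},
  {"xyz": [0,0,0.3],"turn": [0,0,0],"gripper": -1},
  {"xyz": [0,0,0.15],"turn": [0,0,0],"gripper": -1},
  {"xyz": [0,0,0.05],"turn": [0,0,0],"gripper": -1},
  {"xyz": [0,0,0.05],"turn": [0,0,0],"gripper": -1},
  {"xyz": [0,0,0.05],"turn": [0,0,0],"gripper": -1},
  {"xyz": [0,0,0.05],"turn": [0,0,0],"gripper": -1},
  {"xyz": [0,0,0],"turn": [0,0,0],"gripper": -1},
])

```text
time_s: 5.62
position: [0.4732, -0.1272, 0.1532]
tool_rot: [[0.408, -0.913, 0.0], [-0.913, -0.408, -0.0], [0.0, -0.0, -1.0]]
ft_force: [-0.4, -0.2, -2.8]
grip_width: 0.0135
```

```bash
python3 - <<'E'
from h import *
togo(.473,-.1262,.149,-66)
E
```

```text
t 5.62 p [ 0.4732 -0.1272  0.1532] yaw -65.94 zt [ 2.e-04 -1.e-04 -1.e+00] w 0.0135 F [-0.4 -0.2 -2.8] T [ 0.04 -0.    0.03] q6 37.0
norm shift [-0.026 -0.005  0.104] norm turnz 0.013
```

step_arm([
  {"xyz": [-0.02,0,0.03],"turn": [0,0,0],"gripper": -1},
  {"xyz": [0,0,0.03],"turn": [0,0,0],"gripper": -1},
  {"xyz": [0,0,0.03],"turn": [0,0,0],"gripper": -1},
  {"xyz": [0,0,0.02],"turn": [0,0,0],"gripper": -1},
  {"xyz": [0,0,0],"turn": [0,0,0],"gripper": -1},
  {"xyz": [0,0,0],"turn": [0,0,0],"gripper": -1},
])

```text
time_s: 6.12
position: [0.4729, -0.1265, 0.1487]
tool_rot: [[0.408, -0.913, -0.0], [-0.913, -0.408, 0.0], [-0.0, 0.0, -1.0]]
ft_force: [0.6, -0.3, -2.6]
grip_width: 0.0136
```

```bash
python3 - <<'E'
from h import *
togo(.473,-.1262,.147,-66)
E
```

```text
t 6.12 p [ 0.4729 -0.1265  0.1487] yaw -65.95 zt [-1.e-04  0.e+00 -1.e+00] w 0.0136 F [ 0.6 -0.3 -2.6] T [ 0.01 -0.   -0.04] q6 37.1
norm shift [-0.007 -0.007  0.043] norm turnz 0.011
```

step_arm([
  {"xyz": [0,0,0.02],"turn": [0,0,0],"gripper": -1},
  {"xyz": [0,0,0.02],"turn": [0,0,0],"gripper": -1},
  {"xyz": [0,0,0],"turn": [0,0,0],"gripper": -1},
  {"xyz": [0,0,0],"turn": [0,0,0],"gripper": -1},
])

```text
time_s: 6.45
position: [0.473, -0.1266, 0.1476]
tool_rot: [[0.408, -0.913, 0.001], [-0.913, -0.408, -0.0], [0.001, -0.0, -1.0]]
ft_force: [-1.5, 1.7, 4.2]
grip_width: 0.0134
```

```bash
python3 - <<'E'
from h import *
togo(.473,-.1262,.147,-66)
E
```

```text
t 6.45 p [ 0.473  -0.1266  0.1476] yaw -65.94 zt [ 8.e-04 -5.e-04 -1.e+00] w 0.0134 F [-1.5  1.7  4.2] T [0.11 0.28 0.01] q6 37.1
norm shift [-0.01  -0.003  0.015] norm turnz 0.012
```

Contact came at the riding height (lid_grip about 0.139). I loosen the grip and ease the lid anticlockwise to find a true start.

step_arm([
  {"xyz": [0,0,0],"turn": [0,0,0],"gripper": -0.61},
  {"xyz": [0,0,0],"turn": [0,0,0],"gripper": -0.61},
  {"xyz": [0,0,0],"turn": [0,0,0],"gripper": -0.61},
  {"xyz": [0,0,0],"turn": [0,0,-0.6],"gripper": -0.61},
  {"xyz": [0,0,0],"turn": [0,0,-0.6],"gripper": -0.61},
  {"xyz": [0,0,0],"turn": [0,0,-0.6],"gripper": -0.61},
  {"xyz": [0,0,0],"turn": [0,0,-0.6],"gripper": -0.61},
  {"xyz": [0,0,0],"turn": [0,0,-0.6],"gripper": -0.61},
  {"xyz": [0,0,0],"turn": [0,0,0],"gripper": -0.61},
])

```text
time_s: 7.2
position: [0.4729, -0.1265, 0.147]
tool_rot: [[0.614, -0.789, -0.0], [-0.789, -0.614, 0.0], [-0.0, 0.0, -1.0]]
ft_force: [0.1, -0.0, -0.0]
grip_width: 0.0169
```

```bash
cat >> h.py <<'E'
import time
def lid(f,yaw=None):
    togo(.473,-.1262,None,yaw); o=env.observe(); grab('wrist',f); im,P=pts(f); C=P-[.4723,-.1265,0]; Q=(P-o['position'])@o['tool_rot']
    r=np.hypot(C[...,0],C[...,1]); x=np.abs(Q[...,0]); y=Q[...,1]; z=P[...,2]
    m=(r<.033)&(y<-.012)&(x>.012)&(z>.09); print('disc z',len(z[m]),np.median(z[m]).round(4),'-> lid_grip over neck mm',((np.median(z[m])+.015-.1)*1000).round(1))
    zd=np.median(z[m]); m=(r<.035)&(z>zd+.02)&(z<zd+.036)&(y<-.004)&(x<.02)&(Q[...,2]>-.02)
    print('bar top z',m.sum(),np.median(z[m]).round(4)); q=C[m][:,:2].astype(np.float32)
    if len(q)>20: vx,vy,_,_=cv2.fitLine(q*1000,cv2.DIST_HUBER,0,.01,.01).ravel(); print('bar yaw',np.degrees(np.arctan2(vy,vx)).round(1))
E
python3 - <<'E'
from h import *
lid('a0')
E
```

```text
t 7.2 p [ 0.4729 -0.1265  0.147 ] yaw -52.1 zt [-1.e-04  1.e-04 -1.e+00] w 0.0169 F [ 0.1 -0.  -0. ] T [0.02 0.   0.02] q6 23.2
norm shift [-0.005 -0.008  0.   ] norm turnz None
disc z 8272 0.2072 -> lid_grip over neck mm 122.2
bar top z 0 nan
  return _methods._mean(a, axis=axis, dtype=dtype,
  ret = ret.dtype.type(ret / rcount)
```

```bash
sed -i 's/&(z>.09); print/\&(z>.09)\&(z<.14); print/; s/&(y<-.004)&(x<.02)&(Q\[...,2\]>-.02)/\&(y<-.0125)\&(x<.014)/' h.py; python3 - <<'E'
from h import *
lid('a1')
E
```

```text
t 7.25 p [ 0.4729 -0.1265  0.147 ] yaw -52.25 zt [-1.e-04  1.e-04 -1.e+00] w 0.0166 F [ 0.5 -0.2  0.1] T [-0.04  0.02  0.04] q6 23.4
norm shift [-0.005 -0.007  0.   ] norm turnz None
disc z 1574 0.1233 -> lid_grip over neck mm 38.3
bar top z 967 0.1529
bar yaw -34.4
```

step_arm([
  {"xyz": [0,0,0],"turn": [0,0,-0.6],"gripper": -0.61},
  {"xyz": [0,0,0],"turn": [0,0,-0.6],"gripper": -0.61},
  {"xyz": [0,0,0],"turn": [0,0,-0.6],"gripper": -0.61},
  {"xyz": [0,0,0],"turn": [0,0,-0.6],"gripper": -0.61},
  {"xyz": [0,0,0],"turn": [0,0,-0.6],"gripper": -0.61},
  {"xyz": [0,0,0],"turn": [0,0,-0.6],"gripper": -0.61},
  {"xyz": [0,0,0],"turn": [0,0,0],"gripper": -0.61},
])

```text
time_s: 7.88
position: [0.4728, -0.1265, 0.147]
tool_rot: [[0.812, -0.583, -0.0], [-0.583, -0.812, 0.0], [-0.0, 0.0, -1.0]]
ft_force: [-0.1, -0.1, -0.5]
grip_width: 0.0162
```

```bash
python3 - <<'E'
s=open('h.py').read(); i=s.index("    if len(q)>20"); s=s[:i]+"    c=q.mean(0); print('bar yaw',np.degrees(np.arctan2(c[1],c[0])).round(1),'minus tool',(np.degrees(np.arctan2(c[1],c[0]))-90-np.degrees(np.arctan2(o['tool_rot'][1,0],o['tool_rot'][0,0]))).round(1))\n"
open('h.py','w').write(s)
from h import *
lid('a2')
E
```

```text
t 7.88 p [ 0.4728 -0.1265  0.147 ] yaw -35.67 zt [-4.e-04  2.e-04 -1.e+00] w 0.0162 F [-0.1 -0.1 -0.5] T [-0.02  0.08  0.01] q6 6.8
norm shift [ 0.001 -0.009 -0.   ] norm turnz None
disc z 1542 0.1205 -> lid_grip over neck mm 35.5
bar top z 951 0.15
bar yaw 50.9 minus tool -3.5
```

The lid has dropped to about 36, which is a false start. I grip it lightly and ease it anticlockwise 0.4 rad while raising it 4 mm.

step_arm([
  {"xyz": [0,0,0],"turn": [0,0,0],"gripper": -1},
  {"xyz": [0,0,0],"turn": [0,0,0],"gripper": -1},
  {"xyz": [0,0,0],"turn": [0,0,0],"gripper": -1},
  {"xyz": [0,0,-0.015],"turn": [0,0,-0.5],"gripper": -1},
  {"xyz": [0,0,-0.015],"turn": [0,0,-0.5],"gripper": -1},
  {"xyz": [0,0,-0.015],"turn": [0,0,-0.5],"gripper": -1},
  {"xyz": [0,0,-0.01],"turn": [0,0,-0.5],"gripper": -1},
  {"xyz": [0,0,0],"turn": [0,0,0],"gripper": -1},
], squeeze=20)

```text
time_s: 8.6
position: [0.4727, -0.1264, 0.1491]
tool_rot: [[0.895, -0.446, -0.001], [-0.446, -0.895, 0.0], [-0.001, -0.0, -1.0]]
ft_force: [0.2, -0.8, -1.0]
grip_width: 0.0135
```

```bash
python3 - <<'E'
from h import *
lid('a3')
E
```

```text
t 8.6 p [ 0.4727 -0.1264  0.1491] yaw -26.48 zt [-6.e-04  4.e-04 -1.e+00] w 0.0135 F [ 0.2 -0.8 -1. ] T [-0.    0.01  0.04] q6 -2.4
norm shift [ 0.004 -0.008 -0.   ] norm turnz None
disc z 1549 0.1223 -> lid_grip over neck mm 37.3
bar top z 939 0.1519
bar yaw 63.8 minus tool 0.3
```

step_arm([
  {"xyz": [0,0,-0.015],"turn": [0,0,-0.6],"gripper": -1},
  {"xyz": [0,0,-0.015],"turn": [0,0,-0.6],"gripper": -1},
  {"xyz": [0,0,-0.015],"turn": [0,0,-0.6],"gripper": -1},
  {"xyz": [0,0,-0.01],"turn": [0,0,-0.6],"gripper": -1},
  {"xyz": [0,0,0],"turn": [0,0,-0.6],"gripper": -1},
  {"xyz": [0,0,0],"turn": [0,0,0],"gripper": -0.61},
  {"xyz": [0,0,0],"turn": [0,0,0],"gripper": -0.61},
  {"xyz": [0,0,0],"turn": [0,0,0],"gripper": -0.61},
])

```text
time_s: 9.32
position: [0.4729, -0.1265, 0.1516]
tool_rot: [[0.975, -0.223, 0.0], [-0.223, -0.975, -0.0], [0.0, 0.0, -1.0]]
ft_force: [0.2, 0.4, -0.1]
grip_width: 0.0167
```

```bash
python3 - <<'E'
from h import *
lid('a4')
E
```

```text
t 9.32 p [ 0.4729 -0.1265  0.1516] yaw -12.9 zt [ 2.e-04 -1.e-04 -1.e+00] w 0.0167 F [ 0.2  0.4 -0.1] T [ 0.02 -0.   -0.01] q6 -16.0
norm shift [-0.    -0.009 -0.   ] norm turnz None
disc z 1528 0.1233 -> lid_grip over neck mm 38.3
bar top z 916 0.1529
bar yaw 78.7 minus tool 1.6
```

Back on top at 38.3. I continue loosely anticlockwise towards the true start.

step_arm([
  {"xyz": [0,0,0.05],"turn": [0,0,-0.6],"gripper": -0.61},
  {"xyz": [0,0,0.05],"turn": [0,0,-0.6],"gripper": -0.61},
  {"xyz": [0,0,0.01],"turn": [0,0,-0.6],"gripper": -0.61},
  {"xyz": [0,0,0],"turn": [0,0,-0.6],"gripper": -0.61},
  {"xyz": [0,0,0],"turn": [0,0,-0.6],"gripper": -0.61},
  {"xyz": [0,0,0],"turn": [0,0,-0.6],"gripper": -0.61},
  {"xyz": [0,0,0],"turn": [0,0,-0.6],"gripper": -0.61},
  {"xyz": [0,0,0],"turn": [0,0,0],"gripper": -0.61},
])

```text
time_s: 10.03
position: [0.4729, -0.1265, 0.1471]
tool_rot: [[0.994, 0.113, -0.0], [0.113, -0.994, 0.0], [-0.0, -0.0, -1.0]]
ft_force: [-0.4, -0.4, 0.7]
grip_width: 0.0165
```

```bash
python3 - <<'E'
from h import *
lid('a5')
E
```

```text
t 10.03 p [ 0.4729 -0.1265  0.1471] yaw 6.51 zt [-0.e+00  1.e-04 -1.e+00] w 0.0165 F [-0.4 -0.4  0.7] T [ 0.    0.01 -0.02] q6 -35.4
norm shift [ 0.004 -0.007  0.   ] norm turnz None
disc z 1632 0.1234 -> lid_grip over neck mm 38.4
bar top z 995 0.153
bar yaw 91.0 minus tool -5.6
```

step_arm([
  {"xyz": [0,0,0],"turn": [0,0,-0.6],"gripper": -0.61},
  {"xyz": [0,0,0],"turn": [0,0,-0.6],"gripper": -0.61},
  {"xyz": [0,0,0],"turn": [0,0,-0.6],"gripper": -0.61},
  {"xyz": [0,0,0],"turn": [0,0,-0.6],"gripper": -0.61},
  {"xyz": [0,0,0],"turn": [0,0,-0.6],"gripper": -0.61},
  {"xyz": [0,0,0],"turn": [0,0,0],"gripper": -0.61},
])

```text
time_s: 10.58
position: [0.4729, -0.1265, 0.1472]
tool_rot: [[0.938, 0.345, 0.0], [0.345, -0.938, -0.0], [0.0, 0.0, -1.0]]
ft_force: [0.1, -0.6, -1.0]
grip_width: 0.0166
```

```bash
python3 - <<'E'
from h import *
lid('a6')
E
```

```text
t 10.58 p [ 0.4729 -0.1265  0.1472] yaw 20.2 zt [ 1.e-04 -0.e+00 -1.e+00] w 0.0166 F [ 0.1 -0.6 -1. ] T [-0.02  0.05 -0.02] q6 -49.1
norm shift [ 0.006 -0.006  0.   ] norm turnz None
disc z 1641 0.1234 -> lid_grip over neck mm 38.4
bar top z 1012 0.153
bar yaw 104.3 minus tool -5.9
```

step_arm([
  {"xyz": [0,0,0],"turn": [0,0,-0.6],"gripper": -0.61},
  {"xyz": [0,0,0],"turn": [0,0,-0.6],"gripper": -0.61},
  {"xyz": [0,0,0],"turn": [0,0,-0.6],"gripper": -0.61},
  {"xyz": [0,0,0],"turn": [0,0,-0.6],"gripper": -0.61},
  {"xyz": [0,0,0],"turn": [0,0,0],"gripper": -0.61},
])

```text
time_s: 11.05
position: [0.4729, -0.1265, 0.1472]
tool_rot: [[0.856, 0.518, 0.0], [0.518, -0.856, -0.0], [0.0, 0.0, -1.0]]
ft_force: [1.6, 0.9, -0.8]
grip_width: 0.0166
```

```bash
python3 - <<'E'
from h import *
lid('a7')
E
```

```text
t 11.05 p [ 0.4729 -0.1265  0.1472] yaw 31.17 zt [ 1.e-04 -0.e+00 -1.e+00] w 0.0166 F [ 1.6  0.9 -0.8] T [-0.   -0.03 -0.02] q6 -60.0
norm shift [ 0.006 -0.006  0.   ] norm turnz None
disc z 1675 0.1234 -> lid_grip over neck mm 38.4
bar top z 1017 0.153
bar yaw 115.0 minus tool -6.2
```

step_arm([
  {"xyz": [0,0,0],"turn": [0,0,-0.6],"gripper": -0.61},
  {"xyz": [0,0,0],"turn": [0,0,-0.6],"gripper": -0.61},
  {"xyz": [0,0,0],"turn": [0,0,-0.6],"gripper": -0.61},
  {"xyz": [0,0,0],"turn": [0,0,0],"gripper": -0.61},
])

```text
time_s: 11.43
position: [0.4729, -0.1265, 0.1471]
tool_rot: [[0.773, 0.635, -0.0], [0.635, -0.773, -0.0], [-0.0, 0.0, -1.0]]
ft_force: [-0.3, 0.2, -0.2]
grip_width: 0.0166
```

```bash
python3 - <<'E'
from h import *
lid('a8')
E
```

```text
t 11.43 p [ 0.4729 -0.1265  0.1471] yaw 39.41 zt [-0. -0. -1.] w 0.0166 F [-0.3  0.2 -0.2] T [0.03 0.02 0.  ] q6 -68.3
norm shift [ 0.008 -0.004 -0.   ] norm turnz None
disc z 1516 0.1149 -> lid_grip over neck mm 29.9
bar top z 1011 0.1446
bar yaw 125.4 minus tool -4.0
```

The lid dropped to about 30.5, so it is in a true start. I follow it down and turn clockwise loosely.

step_arm([
  {"xyz": [0,0,0.05],"turn": [0,0,0.3],"gripper": -0.61},
  {"xyz": [0,0,0.06],"turn": [0,0,0.5],"gripper": -0.61},
  {"xyz": [0,0,0.06],"turn": [0,0,0.6],"gripper": -0.61},
  {"xyz": [0,0,0.03],"turn": [0,0,0.6],"gripper": -0.61},
  {"xyz": [0,0,0],"turn": [0,0,0.6],"gripper": -0.61},
  {"xyz": [0,0,0],"turn": [0,0,0.6],"gripper": -0.61},
  {"xyz": [0,0,0],"turn": [0,0,0.6],"gripper": -0.61},
  {"xyz": [0,0,0],"turn": [0,0,0.6],"gripper": -0.61},
  {"xyz": [0,0,0],"turn": [0,0,0.6],"gripper": -0.61},
  {"xyz": [0,0,0],"turn": [0,0,0.6],"gripper": -0.61},
  {"xyz": [0,0,0],"turn": [0,0,0],"gripper": -0.61},
])

```text
time_s: 12.4
position: [0.4728, -0.1265, 0.1389]
tool_rot: [[0.972, 0.234, -0.0], [0.234, -0.972, 0.0], [-0.0, -0.0, -1.0]]
ft_force: [-0.6, -0.0, -0.2]
grip_width: 0.0168
```

```bash
python3 - <<'E'
from h import *
lid('b0')
E
```

```text
t 12.4 p [ 0.4728 -0.1265  0.1389] yaw 13.54 zt [-5.e-04  1.e-04 -1.e+00] w 0.0168 F [-0.6 -0.  -0.2] T [-0.04  0.02 -0.01] q6 -42.4
norm shift [ 0.008 -0.006 -0.   ] norm turnz None
disc z 1622 0.114 -> lid_grip over neck mm 29.0
bar top z 1130 0.1437
bar yaw 109.6 minus tool 6.1
```

step_arm([
  {"xyz": [0,0,0],"turn": [0,0,0.6],"gripper": -0.61},
  {"xyz": [0,0,0],"turn": [0,0,0.6],"gripper": -0.61},
  {"xyz": [0,0,0],"turn": [0,0,0.6],"gripper": -0.61},
  {"xyz": [0,0,0],"turn": [0,0,0.6],"gripper": -0.61},
  {"xyz": [0,0,0],"turn": [0,0,0.6],"gripper": -0.61},
  {"xyz": [0,0,0],"turn": [0,0,0.6],"gripper": -0.61},
  {"xyz": [0,0,0],"turn": [0,0,0.6],"gripper": -0.61},
  {"xyz": [0,0,0],"turn": [0,0,0.6],"gripper": -0.61},
  {"xyz": [0,0,0],"turn": [0,0,0.6],"gripper": -0.61},
  {"xyz": [0,0,0],"turn": [0,0,0.6],"gripper": -0.61},
  {"xyz": [0,0,0],"turn": [0,0,0.6],"gripper": -0.61},
  {"xyz": [0,0,0],"turn": [0,0,0.6],"gripper": -0.61},
  {"xyz": [0,0,0],"turn": [0,0,0.6],"gripper": -0.61},
  {"xyz": [0,0,0],"turn": [0,0,0.6],"gripper": -0.61},
  {"xyz": [0,0,0],"turn": [0,0,0],"gripper": -0.61},
])

```text
time_s: 13.7
position: [0.4728, -0.1264, 0.139]
tool_rot: [[0.908, -0.419, -0.0], [-0.419, -0.908, 0.0], [-0.0, -0.0, -1.0]]
ft_force: [-0.0, -0.1, -0.5]
grip_width: 0.0169
```

```bash
python3 - <<'E'
from h import *
lid('b1')
E
```

```text
t 13.7 p [ 0.4728 -0.1264  0.139 ] yaw -24.79 zt [-4.e-04  2.e-04 -1.e+00] w 0.0169 F [-0.  -0.1 -0.5] T [ 0.03  0.13 -0.01] q6 -4.1
norm shift [ 0.003 -0.008 -0.   ] norm turnz None
disc z 1518 0.1109 -> lid_grip over neck mm 25.9
bar top z 979 0.1405
bar yaw 71.5 minus tool 6.3
```

step_arm([
  {"xyz": [0,0,0],"turn": [0,0,0.5],"gripper": -0.61},
  {"xyz": [0,0,0],"turn": [0,0,0.5],"gripper": -0.61},
  {"xyz": [0,0,0],"turn": [0,0,0.5],"gripper": -0.61},
  {"xyz": [0,0,0],"turn": [0,0,0],"gripper": -0.61},
])

```text
time_s: 14.08
position: [0.4727, -0.1266, 0.139]
tool_rot: [[0.852, -0.523, -0.001], [-0.523, -0.852, -0.0], [-0.0, 0.001, -1.0]]
ft_force: [-1.0, -1.3, -0.8]
grip_width: 0.0168
```

```bash
python3 - <<'E'
from h import *
lid('b2')
E
```

```text
t 14.08 p [ 0.4727 -0.1266  0.139 ] yaw -31.52 zt [-6.e-04 -4.e-04 -1.e+00] w 0.0168 F [-1.  -1.3 -0.8] T [-0.14  0.2   0.39] q6 2.7
norm shift [ 0.001 -0.013 -0.   ] norm turnz None
disc z 1538 0.1107 -> lid_grip over neck mm 25.7
bar top z 971 0.1403
bar yaw 66.6 minus tool 8.1
```

A torque of 0.39 N·m at about 26.3 suggests the stop. To confirm, I back the fingers off within the play, grip lightly and turn a little more while watching the torque.

step_arm([
  {"xyz": [0,0,0],"turn": [0,0,-0.9],"gripper": -0.61},
  {"xyz": [0,0,0],"turn": [0,0,-0.9],"gripper": -0.61},
  {"xyz": [0,0,0],"turn": [0,0,0],"gripper": -1},
  {"xyz": [0,0,0],"turn": [0,0,0],"gripper": -1},
  {"xyz": [0,0,0],"turn": [0,0,0],"gripper": -1},
  {"xyz": [0,0,0],"turn": [0,0,0.25],"gripper": -1},
  {"xyz": [0,0,0],"turn": [0,0,0.25],"gripper": -1},
  {"xyz": [0,0,0],"turn": [0,0,0],"gripper": -1},
])

```text
time_s: 14.8
position: [0.4726, -0.1266, 0.1391]
tool_rot: [[0.901, -0.433, -0.001], [-0.433, -0.901, -0.0], [-0.0, 0.001, -1.0]]
ft_force: [-4.0, -1.7, 2.0]
grip_width: 0.0137
```

```bash
python3 - <<'E'
from h import *
lid('b3')
E
```

```text
t 14.8 p [ 0.4726 -0.1266  0.1391] yaw -25.68 zt [-7.e-04 -4.e-04 -1.e+00] w 0.0137 F [-4.  -1.7  2. ] T [-0.25  0.69  0.76] q6 -3.2
norm shift [ 0.004 -0.013 -0.   ] norm turnz None
disc z 1532 0.1103 -> lid_grip over neck mm 25.3
bar top z 936 0.14
bar yaw 67.1 minus tool 2.8
```

The torque rose to 0.76 N·m, the bar yaw did not change, and the height corrects to about 26.0. The lid is at its firm stop. I release it and withdraw upward.

step_arm([
  {"xyz": [0,0,0],"turn": [0,0,0],"gripper": -0.5},
  {"xyz": [0,0,0],"turn": [0,0,0],"gripper": -0.2},
  {"xyz": [0,0,0],"turn": [0,0,0],"gripper": -0.2},
  {"xyz": [0,0,0],"turn": [0,0,0],"gripper": -0.2},
  {"xyz": [0,0,-0.2],"turn": [0,0,0],"gripper": -0.2},
  {"xyz": [0,0,-0.5],"turn": [0,0,0],"gripper": -0.2},
  {"xyz": [0,0,-0.8],"turn": [0,0,0],"gripper": -0.2},
  {"xyz": [0,0.6,-0.8],"turn": [0,0,0],"gripper": -0.2},
  {"xyz": [0,0.6,-0.8],"turn": [0,0,0],"gripper": -0.2},
  {"xyz": [0,0.6,0],"turn": [0,0,0],"gripper": -0.2},
  {"xyz": [0,0.6,0],"turn": [0,0,0],"gripper": -0.2},
  {"xyz": [0,0,0],"turn": [0,0,0],"gripper": -0.2},
  {"xyz": [0,0,0],"turn": [0,0,0],"gripper": -0.2},
])

```text
time_s: 15.93
position: [0.4311, -0.2136, 0.2636]
tool_rot: [[0.901, -0.434, 0.001], [-0.434, -0.901, -0.0], [0.001, -0.0, -1.0]]
ft_force: [-0.0, 0.6, -1.0]
grip_width: 0.0341
```

```bash
python3 - <<'E'
from h import *
togo(.4725,-.1265); grab('wrist','f0'); grab('scene','f1')
im,P=pts('f0'); C=P-[.4723,-.1265,0]; r=np.hypot(C[...,0],C[...,1]); z=P[...,2]
m=(r<.045)&(z>.103)&(z<.118); print(len(z[m]),'disc',np.median(z[m]), cv2.minEnclosingCircle(P[m][:,:2].astype(np.float32)*1000))
m=(r<.045)&(z>.13)&(z<.15); print('bar',np.median(z[m]),cv2.minAreaRect(P[m][:,:2].astype(np.float32)*1000))
a=cv2.imread('pics/f1.png');b=cv2.imread('pics/s0.png'); d=cv2.absdiff(a,b).max(2)
cv2.imwrite('pics/f2.png',np.hstack([cv2.resize(a,(400,250)),cv2.cvtColor(cv2.resize(d,(400,250)),8)]))
cv2.imwrite('pics/f2.png',np.vstack([cv2.resize(cv2.imread('pics/f0.png'),(480,300)),cv2.resize(a,(480,300))]))
E
```

```text
t 15.93 p [ 0.4311 -0.2136  0.2636] yaw -25.74 zt [ 6.e-04 -1.e-04 -1.e+00] w 0.0341 F [-0.   0.6 -1. ] T [ 0.01 -0.01  0.03] q6 -14.8
norm shift [-0.013 -2.412  0.   ] norm turnz None
4851 disc 0.11069665798089634 ((471.9529724121094, -126.52391052246094), 37.126220703125)
bar 0.14066548889499841 ((471.8773193359375, -126.26354217529297), (46.061702728271484, 13.991129875183105), 68.25752258300781)
```

View pics/f2.png

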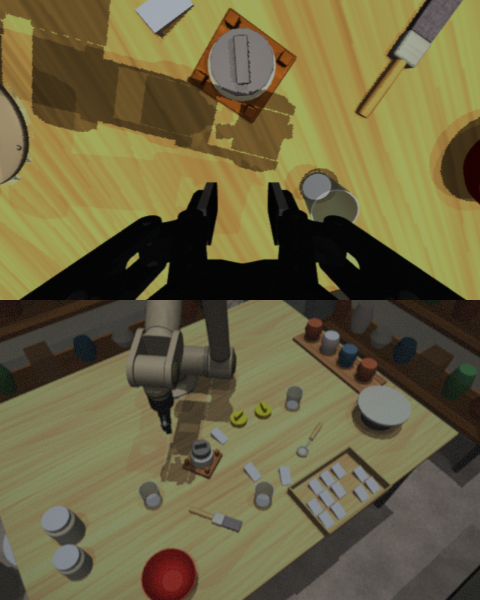

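The picture shows the lid seated level on the jar at (241,60), with the fingers clear. The cups and tiles are where they stood.

```bash
python3 -c "
from h import *
print(order.close_job())"
```

```text
the job is handed in; nothing more can be done
None
```

The grey lid is screwed home on the white jar and released, and I handed the job in at about 16 s of the 72 s allowed.

- **Starting the thread:** I set the lid on at riding height and turned it loosely anticlockwise. It fell into a false start at about 36 mm, so I eased it back up onto the top. After more anticlockwise turning it dropped into a true start at about 30.5 mm.
- **Screwing home:** I then turned it clockwise about 1.0 rad from the true start to a firm stop.
- **At the stop:** the torque rose to 0.76 N·m and the bar did not turn any further. The highest force I read was about 7 N.
- **Final checks:** the last height reading was 25.7 mm, against 26 for fully home. My earlier readings ran about 0.6 mm low, so it may truly be about 26.3 mm, which is within the measuring error. The lid is level and within about 1 mm of the jar's axis.
- **Bystanders:** the cups, tiles and yellow lids look unmoved in the last scene picture. I judged that by eye and did not measure it.

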